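# Close up the shoe-care box

## Task

Close up the wooden shoe-care box with your fingertips: push both of its drawers fully home and fold its open lid all the way down shut, in any order. Only push from outside: do not pinch or lift anything, nor reach inside the drawers or under the lid; leave the box standing where it is, and do not disturb the tray with its keys and other things, the shoe stretcher or the brush.

Things in the scene. Friction and masses are not known exactly. Their poses are not given: they have to be found in the camera images.
- chest: Loose wooden shoe-care box, about 3 kg with its drawers and lid, 160 deep (its x) by 240 wide (its y) by 85 mm high to the rim, 97 mm with the lid shut. Origin at the centre of its underside; its x points from the drawer fronts (facing roughly the robot) to the back, y to the left as the robot sees it, z up. The lower part holds two drawers side by side, over them is a shallow open tray of polish tins under the lid. It slides on the bench if pushed with much more than 10 N
- left_drawer (a joint): How far the left (+y of the box) drawer is pulled out towards the box's -x, m: 0 fully home (a solid stop), at most 0.09. It slides with about 1 to 2 N of friction and stays where it is left
- right_drawer (a joint): The same for the right (-y of the box) drawer
- left_drawer_front (a point): Centre of the flat brass plate on the front of the left drawer, moving with it: plate 36 wide by 16 mm high, standing 3 mm proud of the wooden front, which is 114 wide and spans 10 to 60 mm above the bench. The point is 42 mm above the bench; with the drawer home it lies at x = -83 mm, y = +58 mm in the box's frame. There is no knob
- right_drawer_front (a point): The same for the right drawer; home at x = -83 mm, y = -58 mm in the box's frame
- left_drawer_inside: The inside of the left drawer, moving with it: its 35 mm high tray and the back of its 10 mm thick front panel. Not to be touched. Origin at y = 0 of the drawer on the level of the bench, 83 mm behind the front point
- right_drawer_inside: The inside of the right drawer, moving with it: its 35 mm high tray and the back of its 10 mm thick front panel. Not to be touched. Origin at y = 0 of the drawer on the level of the bench, 83 mm behind the front point
- lid (a joint): Opening angle of the lid, rad: 0 shut flat on the box, 1.57 upright, at most 1.7. Stiff friction hinge along the box's y at its back rim: the lid stays at any angle it is left at and needs about 1 to 4 N at its free edge to be pushed down
- lid_hinge (a point): Middle of the lid's hinge line, fixed on the box at x = +80 mm, z = 85 mm in its frame
- lid_edge (a point): Middle of the lid's free edge, on its outer face (the face that is on top when shut and looks to the back and up when open), moving with the lid. The lid is a plain wooden board, 160 mm from hinge to free edge, 240 wide, 12 mm thick; its inner face lies in the plane of the hinge line
- lid_lining: The pale lining, 3 mm thick, that makes up the lid's inner face (part of the 12 mm). Not to be touched. Origin on the middle of the hinge line, x pointing away from the free edge
- tray: Loose round aluminium tray, 264 mm across, rim 16 mm high, floor 4 mm thick; origin at the centre of its underside. To be left alone, as is all that follows
- key_a: Brass key lying in the tray, 56 mm long, 4 mm thick; origin near its middle, underside
- key_b: Steel key lying in the tray, same size
- polish_case: Closed black plastic polish case in the tray, 90 x 60 x 28 mm; origin at the centre of its underside
- paperweight: Clear glass dome paperweight in the tray, 66 mm across, 41 mm high; origin at the centre of its underside
- bike_light: Red and black plastic bicycle light in the tray, 32 x 42 x 40 mm; origin at the centre of its underside
- stretcher: Wooden shoe stretcher with a small brass lever, lying on the bench, about 235 x 62 x 44 mm; origin on its underside near the middle, x along it
- brush: Wooden shoe brush lying bristles down on the bench, 160 x 54 x 40 mm; origin at the centre of its underside, x along it

How it is judged:
By the outcome, as a careful person would: the job done as asked, in the order asked, and still so for the second after the job is handed in, with the robot touching nothing.
It also fails if it takes over 54 s, if anything falls off the work surface, if the arm or the gripper's body presses on something with over 40 N, if the wrist force passes 120 N, or if a joint passes its speed limit or range.

## Robot

A 7-joint arm with a two-finger parallel gripper is mounted at the origin on the work surface. World frame = base frame: x ahead of the robot, y to its left, z up, the work surface at z = 0. Lengths are in m, angles in rad, forces in N, time in s.
With the tool pointing down it reaches from about 0.35 to 0.9 m from the base axis. Payload 19.9 kg.
Tool frame: the origin (TCP) lies at the very end of the fingers, on their centre line; the grasp point (between the pads) lies 19 mm behind it; x points along the fingers, y is the direction in which the jaws open and shut, and the axes are right-handed (so a half turn about x gives the same grasp; the last joint's range is limited). The gripper opens to 94 mm and grips with 3 to 60 N. Pads are 16 mm wide; open, the fingers measure 119 mm over their backs; the gripper's body (75 mm by 177 mm) begins 78 mm behind the grasp point.
Start: joints at [1.288, 0.417, -0.01, 1.614, 0.005, 1.111, -0.053], TCP at [0.15, -0.607, 0.205] pointing down, gripper open.
Joint ranges: [-2.81, 2.81], [-0.39, 2.02], [-1.27, 1.25], [0.06, 2.57], [-1.19, 4.33], [0.19, 2], [-2.82, 2.82]. Speed limits (rad/s): [1.89, 1.89, 2.39, 2.39, 3.01, 3.01, 3.01].

## Interface

Orientations are given as [roll, pitch, yaw] about the fixed x, y, z axes, in that order (R = Rz(yaw) Ry(pitch) Rx(roll)).
In Python, from cell import monitor, imaging, ctrl gives the robot as it stands. The module is installed in compiled form; this text tells all that it offers.
- The arm moves only by the shell command python3 -m handwheel 'ROWS'. ROWS is JSON, a list of rows, each a list of 5 numbers: the shift along the tool's x, y, z in mm, then the turn about the tool's x in rad, then the closure in counts, from 0 (fully open) to 255 (shut). In form: [[x, y, z, spin, jaw], ...]. A call has 1 to 10 rows; each row shifts and turns the commanded pose from where the row before left it, along the tool's axes as they then stand; what a row does not reach is not made up. A row lasts 1/8 s, in which the tool goes at most 62.5 mm and 10.7 degrees, less where a joint would pass 70% of its speed; a pose out of reach is approached as far as the arm can. A call is refused whole if a number of a shift passes 62.5 or a number of a turn 0.188, either way. A call with a gripper value outside its range is refused whole. The fingers move at their own pace and stop on an object; the grip force is fixed at half the most. Time passes only in rows, so rows that do not move let the fingers close. It gives the time, the measured TCP pose, the force and the opening at its end, in the units of the state.
- monitor.get_state(): the state, without advancing time (a new reading comes with each control period).
- imaging.get_image(name): name is "side" or "top"; returns the picture (420x560x3 uint8, red, green, blue); there is no depth.
- imaging.camera_params(name): a dict with "mtx" (3x3 intrinsics, pixels), "k1" (the pictures are not rectified: a ray, as slopes to the right and down, at radius r is drawn at 1 + k1 r^2 times it, then the intrinsics apply), "T" (4x4, takes a point from camera to world coordinates). Camera axes: x right, y down, z forward; pixel columns grow to the right and rows downward; lengths in m; the calibration is good to about 2 mm. A picture is of the moment at which its call begins. camera_params takes no time and is no camera call.
- ctrl.hand_in(): hands the job in, once; it reports no verdict.
The state is a dict: "clock": time; "joint_positions": joint angles; "qvel": joint speeds; "joint_torque": joint torques, N m; "ee_pos": TCP position; "tool_rot": TCP orientation; "force": force on the tool from outside, world axes, zero at the start; "wrist_torque": the same for the moment, N m; "finger_gap": opening from 0.0 (shut) to 1.0 (fully open).
Only numpy, scipy, OpenCV 4.12 (cv2) and the standard library are available. Lean on these libraries where they do the work, as an engineer would, in place of code of your own. Each camera call takes 0.05 s, during which the arm holds its last target. There are 200 camera calls.

## Working session

There is one attempt and no reset: what is moved stays moved. The work goes in short steps, Python scripts to look and compute and a shell command to move; the robot and the scene stay as the last step left them, time stands still between calls to the robot, and variables do not carry over. Pictures are saved under pics/ and viewed, about 8 in all and at most 12, crops included, and the job is handed in when it is done.

```bash
mkdir -p pics; python3 - <<'E'
from cell import monitor, imaging
import cv2
for n in("top","side"):
    cv2.imwrite(f"pics/{n}0.png",imaging.get_image(n)[:,:,::-1])
    p=imaging.camera_params(n);print(n,p)
s=monitor.get_state();print({k:s[k] for k in("clock","ee_pos","tool_rot","force","finger_gap")})
E
```

```text
top {'mtx': array([[540.38265565,   0.        , 278.43159481],
       [  0.        , 540.38265565, 204.62585472],
       [  0.        ,   0.        ,   1.        ]]), 'k1': -0.060469780897639734, 'T': array([[ 0.00209812, -0.99894274,  0.04592376,  0.49381991],
       [-0.99983304, -0.00292917, -0.01803653,  0.01755775],
       [ 0.01815197, -0.04587825, -0.9987821 ,  1.55957991],
       [ 0.        ,  0.        ,  0.        ,  1.        ]])}
side {'mtx': array([[402.81407643,   0.        , 279.60962639],
       [  0.        , 402.81407643, 203.8590792 ],
       [  0.        ,   0.        ,   1.        ]]), 'k1': -0.03921139352029413, 'T': array([[-0.98713308, -0.10264577,  0.12260558,  0.41650778],
       [-0.15942752,  0.5728451 , -0.80400955,  0.9620551 ],
       [ 0.01229418, -0.81321113, -0.58183891,  0.78004524],
       [ 0.        ,  0.        ,  0.        ,  1.        ]])}
{'clock': 0.1, 'ee_pos': array([ 0.14956308, -0.6065185 ,  0.2049068 ]), 'tool_rot': array([-1.50514318,  1.56976348,  1.87820833]), 'force': array([-0.25858382, -0.47874781,  0.8932401 ]), 'finger_gap': 0.9994155743198941}
```

View pics/top0.png

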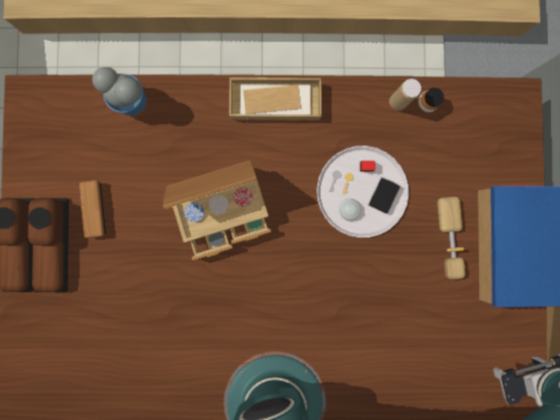

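View pics/side0.png

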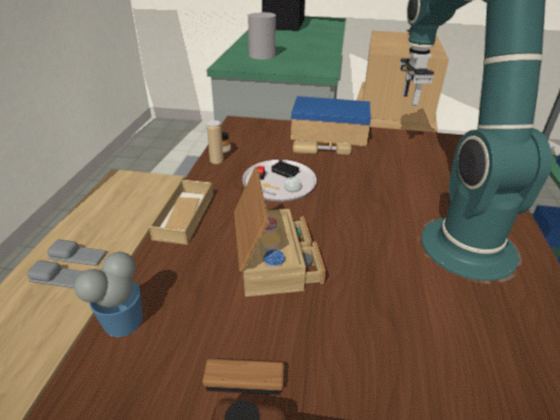

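The top view shows the box around pixel (220,210), with its drawers out at (212,245) and (250,230) and the lid near upright. The tray is at (362,191), the brush at (92,209) and the stretcher at (452,238). I'll zoom in on both views to get the corners.

```bash
python3 - <<'E'
import cv2,numpy as np
a=cv2.imread("pics/top0.png")[150:270,150:285]; a=cv2.resize(a,None,fx=5,fy=5,interpolation=cv2.INTER_CUBIC)
b=cv2.imread("pics/side0.png")[160:300,225:335]; b=cv2.resize(b,None,fx=4.2,fy=4.2,interpolation=cv2.INTER_CUBIC)
cv2.imwrite("pics/top0c.png",a[:600]);cv2.imwrite("pics/side0c.png",b);print(a.shape,b.shape)
E
cat > h.py <<'E'
import cv2,numpy as np
from cell import monitor,imaging
from scipy.spatial.transform import Rotation as Ro
def ray(n,u,v):
    p=imaging.camera_params(n);f=p["mtx"]
    s=cv2.undistortPoints(np.array([[[u,v]]],float),f,np.array([p["k1"],0,0,0.]))[0,0]
    return p["T"][:3,3],p["T"][:3,:3]@np.r_[s,1]
def onz(n,u,v,z):
    o,d=ray(n,u,v);return o+d*(z-o[2])/d[2]
def tri(a,b):
    (o,d),(q,e)=ray("top",*a),ray("side",*b)
    t=np.linalg.lstsq(np.c_[d,-e],q-o,rcond=None)[0]
    P,Q=o+d*t[0],q+e*t[1];return (P+Q)/2,np.linalg.norm(P-Q)
def proj(n,X):
    p=imaging.camera_params(n);T=np.linalg.inv(p["T"])
    return cv2.projectPoints(np.array(X,float).reshape(-1,1,3),cv2.Rodrigues(T[:3,:3])[0],T[:3,3],p["mtx"],np.array([p["k1"],0,0,0.]))[0][:,0]
def st():
    s=monitor.get_state();R=Ro.from_euler("xyz",s["tool_rot"]).as_matrix();return s,s["ee_pos"],R
E
```

```text
(600, 675, 3) (588, 462, 3)
```

View pics/top0c.png

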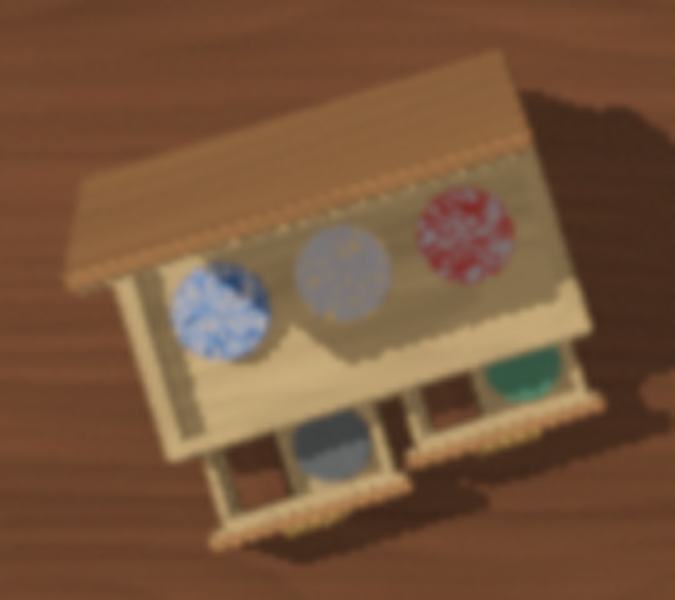

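View pics/side0c.png

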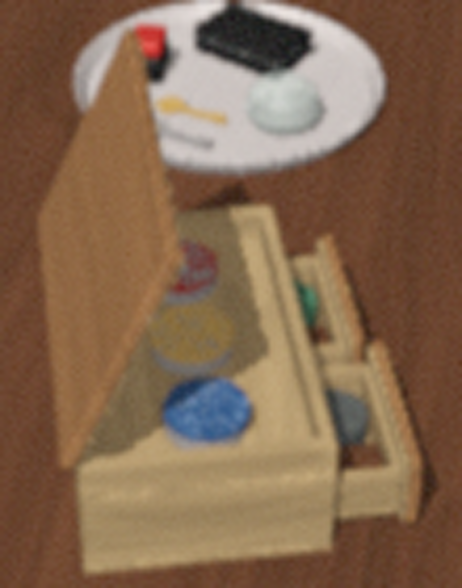

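The crops show the lid leaning forward, past upright towards shut, with its free edge at top crop (70,280)–(530,140). The front rim corners are at (175,460) and (590,328). The drawer fronts' outer top edges run (212,548)–(410,487) and (412,465)–(603,403).

```bash
python3 - <<'E'
from h import *
np.set_printoptions(precision=4,suppress=True)
c=lambda x,y:(150+(x+.5)/5-.5,150+(y+.5)/5-.5)
s=lambda x,y:(225+(x+.5)/4.2-.5,160+(y+.5)/4.2-.5)
L=onz("top",*c(175,460),.085);R=onz("top",*c(590,328),.085)
print("front rim",L,R,np.linalg.norm(L-R))
ey=(L-R)/np.linalg.norm(L-R);ex=np.array([ey[1],-ey[0],0]);yaw=np.arctan2(ex[1],ex[0])
O=(L+R)/2+.08*ex;O[2]=0
print("yaw",yaw,"O",O)
loc=lambda P:np.array([(P-O)@ex,(P-O)@ey,P[2]])
for n,(a,b) in {"Ld":((212,548),(410,487)),"Rd":((412,465),(603,403))}.items():
    A,B=onz("top",*c(*a),.06),onz("top",*c(*b),.06);print(n,loc(A),loc(B),np.linalg.norm(A-B))
for n,t,q in(("edge +y inner",(70,288),(178,260)),("edge -y inner",(533,148),(140,35)),("rim front L",(175,460),(333,440)),("rim front R",(590,328),(275,207)),("drawer L +y",(212,548),(412,450))):
    P,g=tri(c(*t),s(*q));print(n,P,loc(P),"gap",g)
S,p,Rm=st();print(p);print(Rm)
for n,z in(("tray",.016),):
    A=onz("top",362,191,z);print(n,A)
for u,v in((92,182),(92,237),(452,200),(455,278),(480,190),(492,305)):print(u,v,onz("top",u,v,.04))
E
```

```text
front rim [0.4602 0.246  0.085 ] [0.5326 0.0204 0.085 ] 0.2369736985184825
yaw 0.310834208676646 O [0.5726 0.1577 0.    ]
Ld [-0.1319  0.1173  0.06  ] [-0.133   0.0029  0.06  ] 0.11440657090549829
Rd [-0.1218 -0.0018  0.06  ] [-0.1212 -0.1129  0.06  ] 0.11111716438642658
edge +y inner [0.5482 0.2757 0.2321] [0.0129 0.1198 0.2321] gap 0.0009491926140650404
edge -y inner [0.6168 0.0484 0.2296] [ 0.0087 -0.1176  0.2296] gap 0.001606361759024348
rim front L [0.4618 0.2458 0.0876] [-0.0786  0.1177  0.0876] gap 0.0031168954942359705
rim front R [0.5308 0.0202 0.0842] [-0.0818 -0.1181  0.0842] gap 0.003723360301352344
drawer L +y [0.4145 0.2278 0.0699] [-0.1291  0.1151  0.0699] gap 0.005648966909148493
[ 0.1496 -0.6065  0.2049]
[[-0.0003  0.2394 -0.9709]
 [ 0.001  -0.9709 -0.2394]
 [-1.     -0.001   0.0001]]
tray [ 0.6047 -0.2506  0.016 ]
92 182 [0.6261 0.5168 0.04  ]
92 237 [0.471  0.5141 0.04  ]
452 200 [ 0.5783 -0.5048  0.04  ]
455 278 [ 0.3568 -0.5112  0.04  ]
480 190 [ 0.6073 -0.587   0.04  ]
492 305 [ 0.2796 -0.6182  0.04  ]
```

The estimates agree: rim width 237 mm (240 given), triangulated rim height 84–88 mm, and drawers 114 and 111 mm wide.
- **Box:** centre (0.573, 0.158), yaw 0.311.
- **Drawers:** the left is about 52 mm out, the right about 41 mm.
- **Lid:** about 1.14 rad open.

A spin of -0.069 makes the tool axes down, box -y and box -x.

```bash
cat >> h.py <<'E'
O=np.array([.5726,.1577,0]);YAW=.311
def rep():
    S,p,R=st();B=Ro.from_euler("z",YAW).as_matrix()
    print("t",round(S["clock"],2),"local mm",((p-O)@B*1000).round(1),"world",p.round(3),"toolYinbox",(R[:,1]@B).round(3),"Fbox",(S["force"]@B).round(1),"gap",round(S["finger_gap"],2))
E
python3 -m handwheel '[[-10,0,0,-0.069,255],[-10,-28,-38,0,255],[-10,-28,-38,0,255],[-10,-28,-38,0,255],[0,-28,-38,0,255],[0,-28,-38,0,255],[0,-28,-38,0,255],[0,-28,-38,0,255],[0,-28,-38,0,255],[0,-28,-38,0,255]]'; python3 -c "from h import *;rep()"
```

```text
clock: 1.35
ee_pos: [0.3988, -0.2609, 0.2454]
tool_rot: [-0.378, 1.571, 3.074]
force: [1.1, -0.4, -0.7]
finger_gap: 0.006
t 1.35 local mm [-293.6 -345.3  245.4] world [ 0.399 -0.261  0.245] toolYinbox [-0. -1. -0.] Fbox [ 0.9 -0.7 -0.7] gap 0.01
```

```bash
python3 -m handwheel '[[0,-48,-18,0,255],[0,-48,-18,0,255],[0,-48,-18,0,255],[0,-48,-18,0,255],[0,-48,-18,0,255],[0,-47,-18,0,255],[50,0,0,0,255],[50,0,0,0,255],[40,0,0,0,255],[0,0,0,0,255]]'; python3 -m handwheel '[[40,0,0,0,255],[30,0,0,0,255],[0,0,0,0,255]]';python3 - <<'E'
from h import *
rep()
a=imaging.get_image("top")[150:300,150:310,::-1];b=imaging.get_image("side")[150:310,215:365,::-1]
cv2.imwrite("pics/c1.png",np.hstack([cv2.resize(x,(390,450),interpolation=cv2.INTER_CUBIC) for x in(a,b)]))
E
```

```text
clock: 2.6
ee_pos: [0.4115, 0.0442, 0.1038]
tool_rot: [-0.472, 1.566, 2.981]
force: [0.8, 0.4, 0.8]
finger_gap: 0.005
clock: 2.98
ee_pos: [0.4131, 0.044, 0.0358]
tool_rot: [-0.237, 1.569, -3.067]
force: [0.6, 0.4, 0.3]
finger_gap: 0.004
t 2.98 local mm [-186.6  -59.4   35.8] world [0.413 0.044 0.036] toolYinbox [-0. -1. -0.] Fbox [0.7 0.2 0.3] gap 0.0
```

View pics/c1.png

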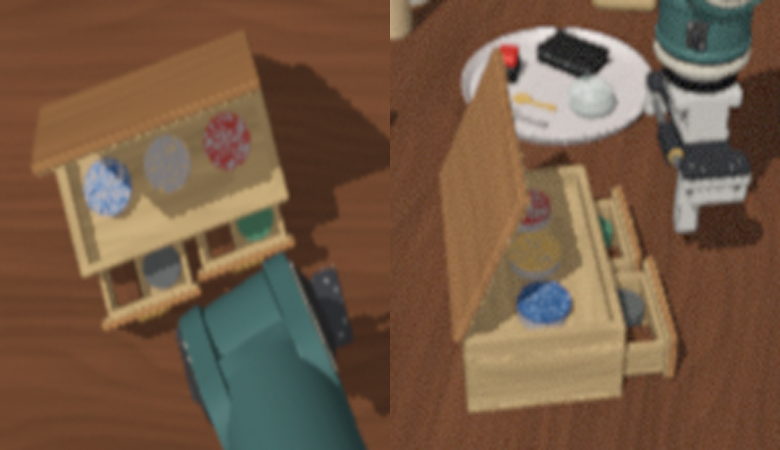

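The fingertips hang about 50 mm in front of the right drawer's plate at the right height, and nothing has moved. Next I push the right drawer.

```bash
python3 -m handwheel '[[0,0,-20,0,255],[0,0,-20,0,255],[0,0,-8,0,255],[0,0,-8,0,255],[0,0,-8,0,255],[0,0,0,0,255]]'; python3 -c "from h import *;rep()"; python3 -m handwheel '[[0,0,-8,0,255],[0,0,-8,0,255],[0,0,-4,0,255],[0,0,0,0,255]]'; python3 -c "from h import *;rep()"
```

```text
clock: 3.82
ee_pos: [0.4745, 0.0637, 0.0356]
tool_rot: [-2.643, 1.57, 0.809]
force: [0.2, -0.2, 0.1]
finger_gap: 0.005
t 3.83 local mm [-122.1  -59.4   35.6] world [0.475 0.064 0.036] toolYinbox [-0. -1. -0.] Fbox [ 0.2 -0.2  0.1] gap 0.01
clock: 4.32
ee_pos: [0.4933, 0.0698, 0.0353]
tool_rot: [-0.491, 1.57, 2.962]
force: [-1.8, -0.6, -1.7]
finger_gap: 0.003
t 4.33 local mm [-102.4  -59.4   35.3] world [0.493 0.07  0.035] toolYinbox [-0. -1. -0.] Fbox [-1.9 -0.1 -1.7] gap 0.0
```

```bash
for i in 1 2; do python3 -m handwheel '[[0,0,-3,0,255],[0,0,0,0,255]]' | grep force; python3 -c "from h import *;rep()"; python3 -m handwheel '[[0,0,-3,0,255],[0,0,0,0,255]]' | grep force;python3 -c "from h import *;rep()"; done
```

```text
force: [-17.1, -4.9, 11.0]
t 4.58 local mm [-102.2  -59.5   34.9] world [0.494 0.07  0.035] toolYinbox [-0. -1.  0.] Fbox [-17.8   0.6  11. ] gap 0.01
force: [-20.9, -10.3, 14.6]
t 4.83 local mm [-100.   -60.1   34.7] world [0.496 0.07  0.035] toolYinbox [-0.001 -1.     0.001] Fbox [-23.   -3.4  14.6] gap 0.0
force: [-19.5, -12.6, 14.4]
t 5.08 local mm [-97.1 -60.6  34.7] world [0.499 0.07  0.035] toolYinbox [-0.001 -1.     0.002] Fbox [-22.4  -6.   14.4] gap 0.01
force: [-18.1, -13.3, 11.3]
t 5.33 local mm [-94.1 -60.8  34.6] world [0.502 0.071 0.035] toolYinbox [-0.001 -1.     0.002] Fbox [-21.3  -7.1  11.3] gap 0.01
```

I should not have run those steps without reading each one: the force jumped to about 20 N at local -102, so the box may have slid. I'll back off and look.

```bash
python3 -m handwheel '[[0,0,20,0,255],[0,0,40,0,255],[0,0,20,0,255],[-50,0,20,0,255],[0,0,0,0,255]]'; python3 - <<'E'
from h import *
rep()
T,S=imaging.get_image("top")[:,:,::-1],imaging.get_image("side")[:,:,::-1]
cv2.imwrite("pics/t2.png",T);cv2.imwrite("pics/s2.png",S)
cv2.imwrite("pics/c2.png",np.hstack([cv2.resize(x,(400,600),interpolation=cv2.INTER_CUBIC) for x in(T[150:300,175:275],S[160:310,235:335])]))
E
```

```text
clock: 5.95
ee_pos: [0.4104, 0.0424, 0.0879]
tool_rot: [2.61, 1.566, -0.221]
force: [1.5, -0.8, -0.5]
finger_gap: 0.007
t 5.95 local mm [-189.7  -60.1   87.9] world [0.41  0.042 0.088] toolYinbox [-0.001 -1.     0.003] Fbox [ 1.1 -1.2 -0.5] gap 0.01
```

View pics/c2.png

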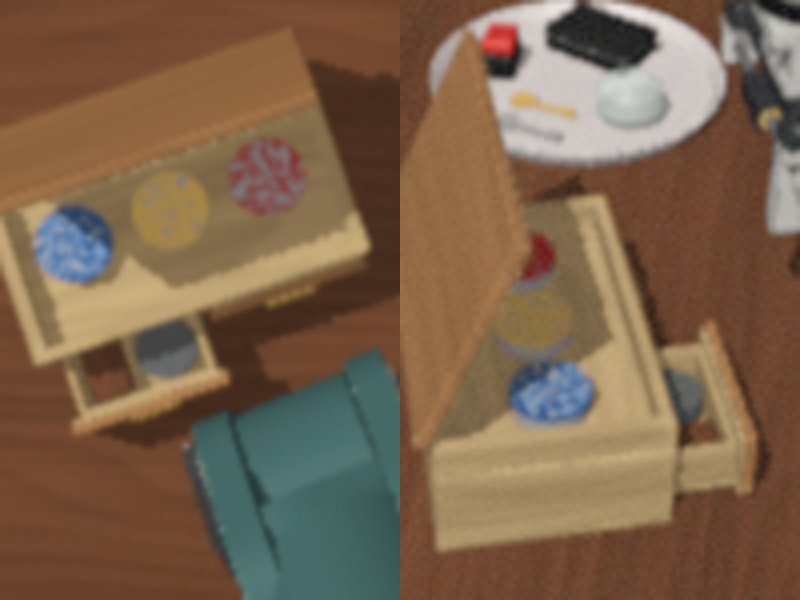

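The right drawer is home with its brass plate flush, and the left one is still out. I'll measure how far the box slid.

```bash
python3 - <<'E'
from h import *
g=[cv2.cvtColor(cv2.imread(f"pics/{n}.png"),cv2.COLOR_BGR2GRAY) for n in("top0","t2")]
m=np.zeros(g[0].shape,np.uint8)
pts=np.array([[178,212],[255,185],[265,214],[186,238]]);cv2.fillConvexPoly(m,pts,255)  # box tray region
W=np.eye(2,3,dtype=np.float32)
cc,W=cv2.findTransformECC(g[0],g[1],W,cv2.MOTION_EUCLIDEAN,(3,200,1e-7),m,3)
print(cc,W)
B=Ro.from_euler("z",YAW).as_matrix()
for q in([-.08,.12,.085],[-.08,-.12,.085],[.0,0,.085]):
    P=O+B@np.array(q);u=proj("top",P)[0];v=W@np.r_[u,1];Q=onz("top",*v,.085);print(q,u,v,((Q-P)@B*1000).round(1))
E
```

```text
0.9350945035477951 [[ 0.9993763   0.03531365 -8.218558  ]
 [-0.03531365  0.9993763   7.147     ]]
[-0.08, 0.12, 0.085] [184.07897011 241.76533882] [184.28321708 242.26104908] [-1.5 -0.1 -0. ]
[-0.08, -0.12, 0.085] [268.13361353 215.01458832] [267.3407688  212.55870707] [ 7.  0. -0.]
[0.0, 0, 0.085] [217.3526972  200.42882314] [216.07644811 199.77529844] [ 2.8  2.8 -0. ]
```

The right drawer is home, but the box turned about 0.035 rad and its right end moved about 7 mm. I'll correct that later from behind. The left drawer comes next, stopping at the first rise in force, expected near local x = -102.

```bash
python3 -m handwheel '[[0,-40,0,0,255],[0,-40,0,0,255],[26,-38,0,0,255],[26,0,0,0,255],[0,0,-15,0,255],[0,0,-15,0,255],[0,0,-10,0,255],[0,0,-10,0,255],[0,0,-10,0,255],[0,0,-8,0,255]]'; python3 -m handwheel '[[0,0,-6,0,255],[0,0,-5,0,255],[0,0,0,0,255]]'; python3 -c "from h import *;rep()"
```

```text
clock: 7.3
ee_pos: [0.4387, 0.176, 0.0336]
tool_rot: [-2.44, 1.571, 1.012]
force: [-1.0, -0.1, 0.9]
finger_gap: 0.002
clock: 7.68
ee_pos: [0.4488, 0.1794, 0.0334]
tool_rot: [-2.387, 1.571, 1.065]
force: [-0.3, 0.2, -0.9]
finger_gap: 0.001
t 7.67 local mm [-111.2   58.5   33.4] world [0.449 0.179 0.033] toolYinbox [-0. -1. -0.] Fbox [-0.2  0.2 -0.9] gap 0.0
```

```bash
python3 -m handwheel '[[0,0,-4,0,255],[0,0,-2,0,255],[0,0,0,0,255]]'; python3 -c "from h import *;rep()"
```

```text
clock: 8.05
ee_pos: [0.4544, 0.1812, 0.0335]
tool_rot: [-2.422, 1.571, 1.031]
force: [-0.9, -0.2, -0.2]
finger_gap: 0.003
t 8.05 local mm [-105.3   58.5   33.5] world [0.454 0.181 0.033] toolYinbox [-0. -1. -0.] Fbox [-0.9  0.1 -0.2] gap 0.0
```

```bash
python3 -m handwheel '[[0,0,-1,0,255],[0,0,0,0,255]]' >/dev/null; python3 -c "from h import *;rep()"
```

```text
t 8.3 local mm [-104.5   58.5   33.5] world [0.455 0.181 0.033] toolYinbox [-0. -1. -0.] Fbox [-1.4 -0.2 -0.5] gap 0.0
```

```bash
python3 -m handwheel '[[0,0,-1,0,255],[0,0,0,0,255]]' >/dev/null; python3 -c "from h import *;rep()"
```

```text
t 8.55 local mm [-103.4   58.5   33.5] world [0.456 0.182 0.033] toolYinbox [-0. -1. -0.] Fbox [-1.  -0.2 -0.5] gap 0.01
```

```bash
python3 -m handwheel '[[0,0,-1,0,255],[0,0,0,0,255]]' >/dev/null; python3 -c "from h import *;rep()"
```

```text
t 8.8 local mm [-102.4   58.5   33.5] world [0.457 0.182 0.033] toolYinbox [-0. -1. -0.] Fbox [-0.9  0.5 -0.2] gap 0.0
```

```bash
python3 -m handwheel '[[0,0,-1,0,255],[0,0,0,0,255]]' >/dev/null; python3 -c "from h import *;rep()"
```

```text
t 9.05 local mm [-101.4   58.5   33.5] world [0.458 0.182 0.033] toolYinbox [-0. -1. -0.] Fbox [ 0.   0.3 -0.2] gap 0.0
```

```bash
python3 -c "
from h import *
T,S=imaging.get_image('top')[:,:,::-1],imaging.get_image('side')[:,:,::-1]
cv2.imwrite('pics/t3.png',T)
cv2.imwrite('pics/c3.png',np.hstack([cv2.resize(x,(400,600),interpolation=cv2.INTER_CUBIC) for x in(T[150:300,175:275],S[160:310,235:335])]))"
```

```text
(no output)
```

View pics/c3.png

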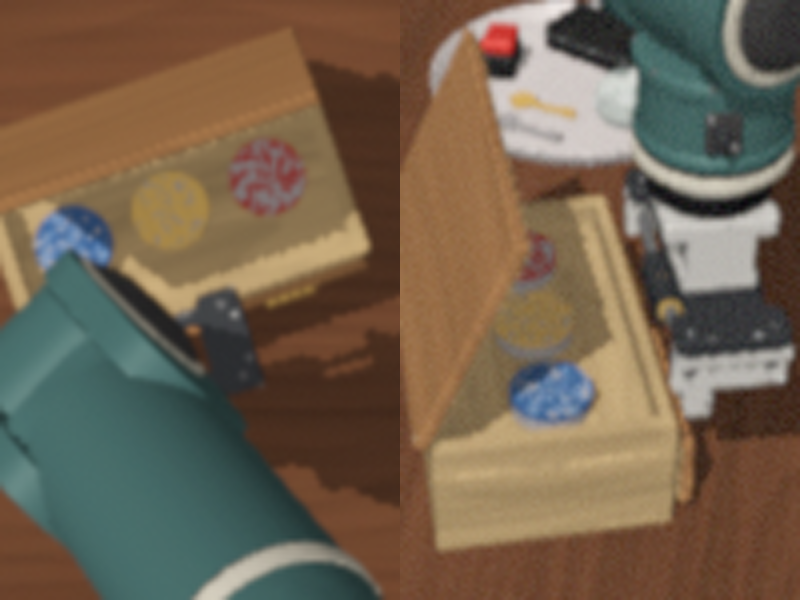

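```bash
python3 - <<'E'
from h import *
y=.346;B=Ro.from_euler("z",y).as_matrix();On=O+Ro.from_euler("z",YAW).as_matrix()@np.array([.003,.001,0])
s=lambda u:((u-[235,160]+.5)*4+[400,0]).round(0)
t=lambda u:((u-[175,150]+.5)*4).round(0)
print("box corner bottom",s(proj("side",On+B@[-.08,.12,0])),"rim",s(proj("side",On+B@[-.08,.12,.085])))
for x in(-.08,-.085,-.09,-.095):
  P=[On+B@[x,.115,z] for z in(.01,.06)];print(x,s(proj("side",P)).tolist(), "top R drawer edge y=-.115,-.002 z.06",t(proj("top",[On+B@[x,-.115,.06],On+B@[x,-.002,.06]])).tolist())
print("top rim",t(proj("top",[On+B@[-.08,-.12,.085],On+B@[-.08,.12,.085]])))
E
```

```text
box corner bottom [[678. 518.]] rim [[684. 423.]]
-0.08 [[677.0, 502.0], [680.0, 446.0]] top R drawer edge y=-.115,-.002 z.06 [[367.0, 255.0], [213.0, 310.0]]
-0.085 [[684.0, 501.0], [688.0, 445.0]] top R drawer edge y=-.115,-.002 z.06 [[369.0, 262.0], [216.0, 316.0]]
-0.09 [[692.0, 500.0], [696.0, 444.0]] top R drawer edge y=-.115,-.002 z.06 [[372.0, 268.0], [218.0, 323.0]]
-0.095 [[699.0, 499.0], [704.0, 443.0]] top R drawer edge y=-.115,-.002 z.06 [[374.0, 275.0], [221.0, 330.0]]
top rim [[374. 251.]
 [ 41. 370.]]
```

In the pictures the left drawer is still about 10 mm out, which fits a fingertip half-width of about 8 mm (home near -91). I'll keep pushing in small steps and reading the force.

```bash
python3 -m handwheel '[[0,0,-1,0,255],[0,0,-1,0,255],[0,0,0,0,255]]' >/dev/null; python3 -c "from h import *;rep()"
```

```text
t 9.53 local mm [-99.4  58.5  33.5] world [0.46  0.183 0.033] toolYinbox [-0. -1. -0.] Fbox [-0.4  0.4 -0.1] gap 0.01
```

```bash
python3 -m handwheel '[[0,0,-1,0,255],[0,0,-1,0,255],[0,0,0,0,255]]' >/dev/null; python3 -c "from h import *;rep()"
```

```text
t 9.9 local mm [-97.5  58.5  33.4] world [0.462 0.184 0.033] toolYinbox [-0. -1. -0.] Fbox [-1.3  0.2  0.7] gap 0.0
```

```bash
python3 -m handwheel '[[0,0,-1,0,255],[0,0,-1,0,255],[0,0,0,0,255]]' >/dev/null; python3 -c "from h import *;rep()"
```

```text
t 10.28 local mm [-97.2  58.5  33.1] world [0.462 0.184 0.033] toolYinbox [ 0.    -1.     0.001] Fbox [-12.8   0.4   8. ] gap 0.0
```

```bash
python3 -m handwheel '[[0,0,-1,0,255],[0,0,0,0,255]]' >/dev/null; python3 -c "from h import *;rep()"
```

```text
t 10.53 local mm [-97.1  58.4  32.9] world [0.462 0.184 0.033] toolYinbox [ 0.    -1.     0.001] Fbox [-18.5   0.   12.5] gap 0.0
```

```bash
python3 -m handwheel '[[0,0,-1,0,255],[0,0,0,0,255]]' >/dev/null; python3 -c "from h import *;rep()"
```

```text
t 10.78 local mm [-97.   58.4  32.8] world [0.462 0.184 0.033] toolYinbox [ 0.    -1.     0.001] Fbox [-23.5   0.   17.1] gap 0.01
```

The stop is solid at -97.2, and the TCP has not moved since despite 23 N. That matches the right drawer's stop at -102.4 if the box's left half slid about +5 mm. I'll back off, lift clear and look at both drawer fronts.

```bash
python3 -m handwheel '[[0,0,20,0,255],[0,0,40,0,255],[-50,0,40,0,255],[-60,0,20,0,255],[-60,0,0,0,255],[0,0,0,0,255]]'; python3 - <<'E'
from h import *
rep()
T,S=imaging.get_image("top")[:,:,::-1],imaging.get_image("side")[:,:,::-1]
cv2.imwrite("pics/t4.png",T);cv2.imwrite("pics/s4.png",S)
cv2.imwrite("pics/c4.png",np.hstack([cv2.resize(x,(400,600),interpolation=cv2.INTER_CUBIC) for x in(T[150:300,175:275],S[180:300,245:325])]))
E
```

```text
clock: 11.52
ee_pos: [0.3548, 0.1489, 0.2053]
tool_rot: [2.807, 1.563, -0.025]
force: [0.8, -0.5, -1.9]
finger_gap: 0.009
t 11.53 local mm [-210.1   58.2  205.3] world [0.355 0.149 0.205] toolYinbox [-0.001 -1.     0.003] Fbox [ 0.6 -0.7 -1.9] gap 0.01
```

View pics/c4.png

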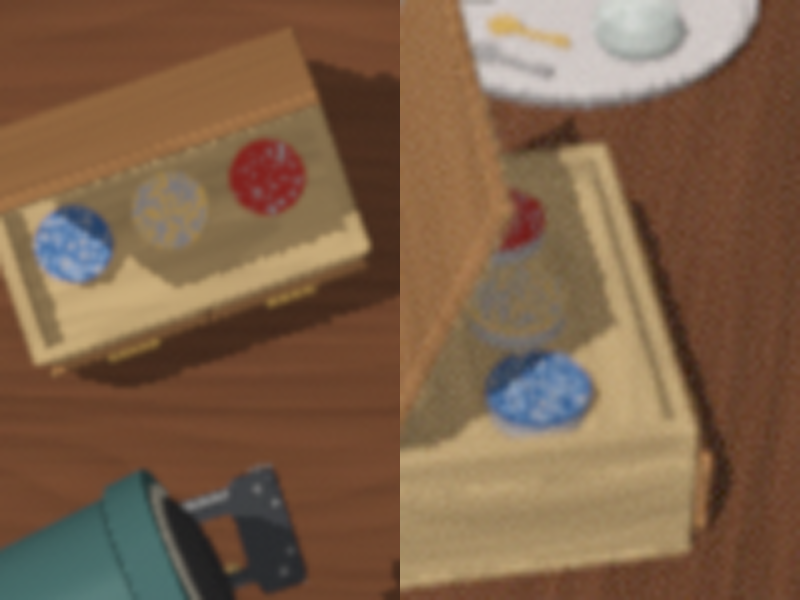

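Both fronts now sit alike, one panel thickness (about 10 mm) proud of the carcass rim. The rim is therefore at box x = -70, so my origin was 10 mm too far back and both stops were the true ones. Now I'll measure the box's slide from its corners.

```bash
python3 - <<'E'
from h import *
im={k:cv2.cvtColor(cv2.imread(f"pics/{k}.png"),cv2.COLOR_BGR2GRAY) for k in("top0","t2","t4","side0","s2","s4")}
B=Ro.from_euler("z",YAW).as_matrix()
def match(a,b,u,v,h=6):
    p=im[a][v-h:v+h+1,u-h:u+h+1];s=im[b][v-h-8:v+h+9,u-h-8:u+h+9]
    r=cv2.matchTemplate(cv2.resize(s,None,fx=6,fy=6,interpolation=2),cv2.resize(p,None,fx=6,fy=6,interpolation=2),cv2.TM_CCOEFF_NORMED)
    _,m,_,l=cv2.minMaxLoc(r);return l[0]/6-8,l[1]/6-8,m
pts={"top":{"rimFL":(185,241,.085),"rimFR":(267,215,.085),"lidR":(256,178,.23),"lidL":(164,207,.23),"lidbackR":(250,161,.09)},
"side":{"rimFL":(304,264,.085),"FLbottom":(303,290,0),"rimFR":(290,209,.085),"BLbottom":(245,295,0),"lidL":(266,222,.23),"lidR":(257,169,.23)}}
for c,d in pts.items():
  for b in(("t2","t4") if c=="top" else("s2","s4")):
    for n,(u,v,z) in d.items():
        du,dv,m=match("top0" if c=="top" else "side0",b,u,v)
        D=(onz(c,u+du,v+dv,z)-onz(c,u,v,z))@B*1000
        print(b,n,round(du,1),round(dv,1),round(m,2),D[:2].round(1))
E
```

```text
t2 rimFL 0.0 -1.0 1.0 [ 2.6 -0.8]
t2 rimFR -0.7 -3.3 0.98 [ 9.2 -1. ]
t2 lidR -2.0 -3.7 1.0 [10.2  2. ]
t2 lidL -1.2 -0.7 0.99 [2.4 2.3]
t2 lidbackR -2.2 -2.8 0.97 [9.2 3.3]
t4 rimFL 0.0 -1.0 0.97 [ 2.6 -0.8]
t4 rimFR -0.7 -3.3 0.98 [ 9.2 -1. ]
t4 lidR -1.8 -3.3 1.0 [9.2 1.8]
t4 lidL -1.2 -0.7 0.99 [2.4 2.3]
t4 lidbackR -2.3 -2.8 0.97 [9.4 3.7]
s2 rimFL -1.2 -0.2 0.99 [ 2.7 -1. ]
s2 FLbottom -1.0 -0.7 0.99 [ 2.1 -2.6]
s2 rimFR -3.3 0.0 0.99 [ 9.6 -1.3]
s2 BLbottom -0.8 1.0 0.99 [2.4 3. ]
s2 lidL -1.3 0.3 0.91 [3.1 0.8]
s2 lidR 0.5 -0.2 0.86 [-1.4 -0.7]
s4 rimFL -0.8 -0.5 0.96 [ 1.7 -2. ]
s4 FLbottom -1.0 -0.2 0.96 [ 2.4 -0.9]
s4 rimFR -3.3 0.0 0.99 [ 9.6 -1.3]
s4 BLbottom -1.0 1.2 0.99 [2.8 3.5]
s4 lidL -1.3 0.3 0.91 [3.1 0.8]
s4 lidR 0.5 -0.2 0.86 [-1.4 -0.7]
```

From its corners the box has moved +2.5 mm at the left end and +9.3 mm at the right (yaw +0.0285), and the left push added nothing. I'll update the frame, go over the lid and drop in behind it.

```bash
cat >> h.py <<'E'
O=np.array([.5685,.1574,0]);YAW=.3395
E
python3 -m handwheel '[[-50,10,0,-0.0285,255],[-50,10,0,0,255],[-10,10,-40,0,255],[0,10,-45,0,255],[0,10,-45,0,255],[0,10,-45,0,255],[0,0,-45,0,255],[0,0,-45,0,255],[0,0,-40,0,255],[0,0,0,0,255]]'; python3 -c "from h import *;rep()"
```

```text
clock: 12.88
ee_pos: [0.6609, 0.1944, 0.3073]
tool_rot: [-0.412, 1.566, 3.07]
force: [-0.6, 1.1, -0.7]
finger_gap: 0.004
t 12.88 local mm [ 99.5   4.1 307.3] world [0.661 0.194 0.307] toolYinbox [ 0.001 -1.    -0.002] Fbox [-0.2  1.2 -0.7] gap 0.0
```

Now I lower to z = 218 behind the lid and approach its outer face.

```bash
python3 -m handwheel '[[45,0,0,0,255],[44,0,0,0,255],[0,0,20,0,255],[0,0,15,0,255],[0,0,10,0,255],[0,0,8,0,255],[0,0,6,0,255],[0,0,0,0,255]]' | grep -v rot; python3 -c "from h import *;rep()"
```

```text
clock: 13.88
ee_pos: [0.6041, 0.1735, 0.2226]
force: [-0.2, 0.6, -0.2]
finger_gap: 0.003
t 13.88 local mm [ 39.    3.4 222.6] world [0.604 0.174 0.223] toolYinbox [-0. -1.  0.] Fbox [ 0.   0.6 -0.2] gap 0.0
```

```bash
python3 -m handwheel '[[4,0,8,0,255],[6,0,8,0,255],[6,0,8,0,255],[6,0,8,0,255],[0,0,0,0,255]]' | grep force; python3 -c "from h import *;rep()"
```

```text
force: [0.5, 0.7, 0.3]
t 14.5 local mm [  6.3   3.3 200.1] world [0.573 0.163 0.2  ] toolYinbox [-0. -1.  0.] Fbox [0.7 0.5 0.3] gap 0.01
```

```bash
python3 - <<'E'
from h import *
S=imaging.get_image("side")[:,:,::-1]
cv2.imwrite("pics/c5.png",cv2.resize(S[140:310,200:350],None,fx=3.5,fy=3.5,interpolation=cv2.INTER_CUBIC))
E
```

```text
(no output)
```

View pics/c5.png

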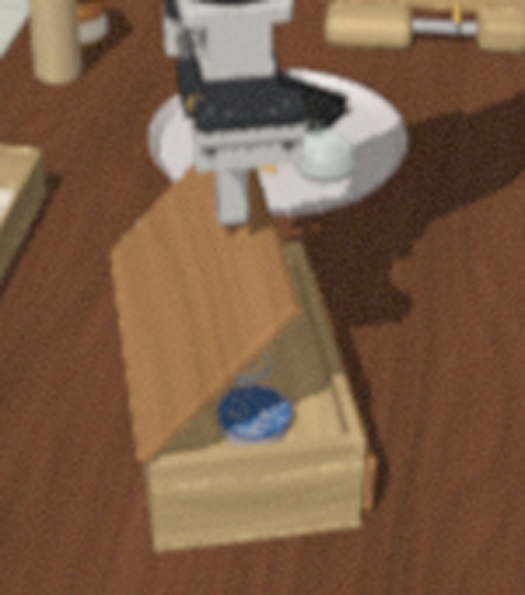

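The lid follows: it is at about 50°, with the fingertip on its outer face near the free edge. I carry on along the arc.

```bash
python3 -m handwheel '[[8,0,9,0,255],[8,0,9,0,255],[9,0,8,0,255],[8,0,6,0,255],[8,0,5,0,255],[8,0,5,0,255],[7,0,4,0,255],[0,0,0,0,255]]' | grep force; python3 -c "from h import *;rep()"
```

```text
force: [-0.1, -0.6, 0.3]
t 15.55 local mm [-39.3   3.4 144. ] world [0.53  0.147 0.144] toolYinbox [-0. -1. -0.] Fbox [-0.3 -0.6  0.3] gap 0.01
```

```bash
python3 -m handwheel '[[6,0,2,0,255],[6,0,2,0,255],[6,0,2,0,255],[6,0,2,0,255],[6,0,1,0,255],[6,0,1,0,255],[0,0,0,0,255]]' | grep force; python3 -c "from h import *;rep()"
```

```text
force: [0.5, -0.2, 0.2]
t 16.43 local mm [-49.1   3.4 108.1] world [0.521 0.144 0.108] toolYinbox [-0. -1. -0.] Fbox [ 0.4 -0.3  0.2] gap 0.0
```

```bash
python3 -m handwheel '[[4,0,0,0,255],[3,0,0,0,255],[2,0,0,0,255],[0,0,0,0,255]]' | grep force; python3 -c "from h import *;rep()"
```

```text
force: [0.2, 0.6, -1.2]
t 16.93 local mm [-48.9   3.5  99.4] world [0.521 0.144 0.099] toolYinbox [-0. -1. -0.] Fbox [ 0.4  0.5 -1.2] gap 0.01
```

```bash
python3 -m handwheel '[[1,0,0,0,255],[1,0,0,0,255],[0,0,0,0,255]]' | grep force; python3 -c "from h import *;rep()"
```

```text
force: [-0.3, 0.2, 0.9]
t 17.3 local mm [-48.9   3.5  97.5] world [0.521 0.144 0.097] toolYinbox [-0. -1. -0.] Fbox [-0.2  0.2  0.9] gap 0.01
```

```bash
python3 -m handwheel '[[1,0,0,0,255],[0,0,0,0,255]]' | grep force; python3 -c "from h import *;rep()"
```

```text
force: [-5.0, -2.3, 13.4]
t 17.55 local mm [-48.7   3.4  97.1] world [0.521 0.144 0.097] toolYinbox [-0. -1.  0.] Fbox [-5.4 -0.5 13.4] gap 0.01
```

The lid meets a firm stop at z = 97.1 mm, which is the height given for it shut. Now I go round the back to nudge the box home: pushing at y about -40 by about 7 mm should undo both the slide and the turn.

```bash
python3 -m handwheel '[[-30,0,0,0,255],[-30,0,0,0,255],[0,10,-40,0,255],[0,10,-40,0,255],[0,10,-45,0,255],[0,13,-45,0,255],[40,0,0,0,255],[40,0,0,0,255],[35,0,0,0,255],[0,0,0,0,255]]' | grep force; python3 -c "
from h import *
rep()
T,S=imaging.get_image('top')[:,:,::-1],imaging.get_image('side')[:,:,::-1]
cv2.imwrite('pics/t6.png',T);cv2.imwrite('pics/s6.png',S)
cv2.imwrite('pics/c6.png',np.hstack([cv2.resize(x,(400,500),interpolation=cv2.INTER_CUBIC) for x in(T[140:265,170:270],S[180:305,230:330])]))"
```

```text
force: [0.1, 1.1, -0.1]
t 18.8 local mm [119.5 -39.5  39. ] world [0.694 0.16  0.039] toolYinbox [ 0.    -1.    -0.001] Fbox [ 0.5  1.  -0.1] gap 0.0
```

View pics/c6.png

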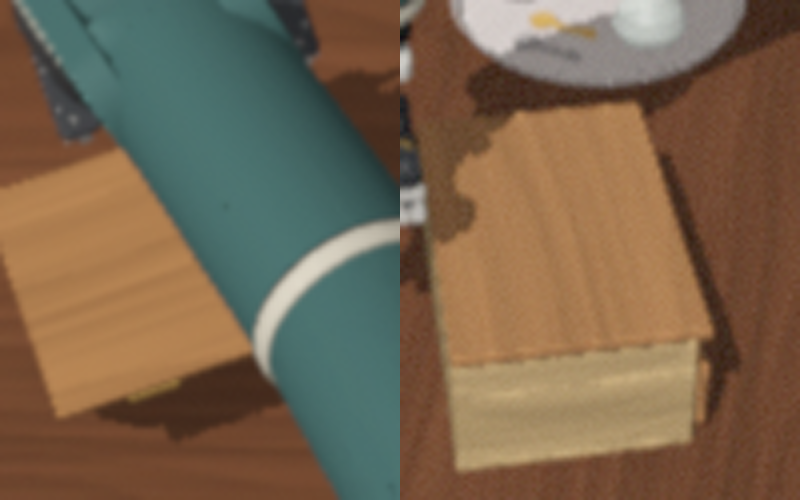

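The lid is flat and shut and the drawers are home. I approach the back wall gently.

```bash
python3 -m handwheel '[[0,0,12,0,255],[0,0,8,0,255],[0,0,4,0,255],[0,0,3,0,255],[0,0,0,0,255]]' | grep force; python3 -c "from h import *;rep()"
```

```text
force: [0.1, 0.1, 0.8]
t 19.52 local mm [ 94.1 -39.7  41.7] world [0.67  0.151 0.042] toolYinbox [-0. -1.  0.] Fbox [0.1 0.1 0.8] gap 0.0
```

```bash
for i in 1 2 3; do :; done; python3 -m handwheel '[[0,0,2,0,255],[0,0,2,0,255],[0,0,0,0,255]]' | grep force; python3 -c "from h import *;rep()"
```

```text
force: [1.5, 1.5, -0.6]
t 19.9 local mm [ 90.2 -39.5  41.5] world [0.667 0.15  0.042] toolYinbox [-0. -1. -0.] Fbox [ 1.9  0.9 -0.6] gap 0.0
```

```bash
python3 -m handwheel '[[0,0,2,0,255],[0,0,1,0,255],[0,0,0,0,255]]' | grep force; python3 -c "from h import *;rep()"
```

```text
force: [10.4, 2.2, -7.0]
t 20.27 local mm [ 88.3 -40.1  41.7] world [0.665 0.149 0.042] toolYinbox [-0.001 -1.     0.   ] Fbox [10.5 -1.4 -7. ] gap 0.0
```

Contact is at 88.4, which confirms the frame (80 + 8). I'll push until the TCP reads about 81.5.

```bash
python3 -m handwheel '[[0,0,2,0,255],[0,0,2,0,255],[0,0,2,0,255],[0,0,0,0,255]]' | grep force; python3 -c "from h import *;rep()"
```

```text
force: [11.8, 0.3, -6.0]
t 20.77 local mm [ 82.4 -40.4  41.7] world [0.66  0.147 0.042] toolYinbox [-0.001 -1.     0.   ] Fbox [11.3 -3.7 -6. ] gap 0.0
```

```bash
python3 -m handwheel '[[0,0,1,0,255],[0,0,0,0,255],[0,0,-20,0,255],[0,0,-30,0,255],[-50,0,-15,0,255],[-60,0,0,0,255],[-60,0,0,0,255],[-60,0,0,0,255],[0,60,0,0,255],[0,60,0,0,255]]' | grep force; python3 -m handwheel '[[0,60,0,0,255],[0,60,0,0,255],[0,60,0,0,255],[0,60,0,0,255],[0,0,0,0,255]]' | grep force; python3 - <<'E'
from h import *
rep()
T,S=imaging.get_image("top")[:,:,::-1],imaging.get_image("side")[:,:,::-1]
cv2.imwrite("pics/t7.png",T);cv2.imwrite("pics/s7.png",S)
cv2.imwrite("pics/c7.png",np.hstack([cv2.resize(x,(400,500),interpolation=cv2.INTER_CUBIC) for x in(T[140:265,170:270],S[180:305,230:330])]))
im={k:cv2.cvtColor(cv2.imread(f"pics/{k}.png"),cv2.COLOR_BGR2GRAY) for k in("top0","t7","side0","s7")}
B=Ro.from_euler("z",.311).as_matrix()
def match(a,b,u,v,h):
    p=im[a][v-h:v+h+1,u-h:u+h+1];s=im[b][v-h-8:v+h+9,u-h-8:u+h+9]
    r=cv2.matchTemplate(cv2.resize(s,None,fx=6,fy=6,interpolation=2),cv2.resize(p,None,fx=6,fy=6,interpolation=2),cv2.TM_CCOEFF_NORMED)
    _,m,_,l=cv2.minMaxLoc(r);return l[0]/6-8,l[1]/6-8,m
for n,c,a,b,u,v,z,h in(("FLbottom","side","side0","s7",303,290,0,5),("BLbottom","side","side0","s7",245,295,0,5),("tray","top","top0","t7",362,191,.016,30),("brush","top","top0","t7",92,209,.04,15),("stretcher","top","top0","t7",452,215,.04,15)):
    du,dv,m=match(a,b,u,v,h);D=(onz(c,u+du,v+dv,z)-onz(c,u,v,z))@B*1000;print(n,round(m,2),D[:2].round(1))
# lid top outline in top view at z=.097
t=cv2.imread("pics/t7.png");hsv=cv2.cvtColor(t,cv2.COLOR_BGR2HSV)[130:265,150:290]
m=((hsv[...,2]>120)&(hsv[...,1]>70)).astype(np.uint8)
k=max(cv2.findContours(m,0,2)[0],key=cv2.contourArea)
q=cv2.boxPoints(cv2.minAreaRect(k))+[150,130];P=np.array([onz("top",*x,.097) for x in q])
B2=np.array([.5726,.1577,0])-.010*B[:,0]
print("lid sides",[np.linalg.norm(P[i]-P[i-1]).round(4) for i in range(4)],"corners in original box frame",((P-B2)@B*1000).round(1)[:,:2].tolist())
E
```

```text
force: [0.7, 0.1, -1.4]
force: [0.4, 0.7, -0.3]
t 22.65 local mm [ 143.3 -405.   269.6] world [ 0.838 -0.177  0.27 ] toolYinbox [-0.006 -1.     0.   ] Fbox [ 0.6  0.6 -0.3] gap 0.0
FLbottom 0.96 [-3.2  1.6]
BLbottom 0.99 [-2.8  2.1]
tray 0.39 [-8.4  6.8]
brush 1.0 [0. 0.]
stretcher 0.96 [0.3 0.9]
lid sides [np.float64(0.1916), np.float64(0.3137), np.float64(0.1921), np.float64(0.3119)] corners in original box frame [[111.0, 187.8], [96.6, -125.6], [-95.3, -116.5], [-80.4, 195.1]]
```

View pics/c7.png

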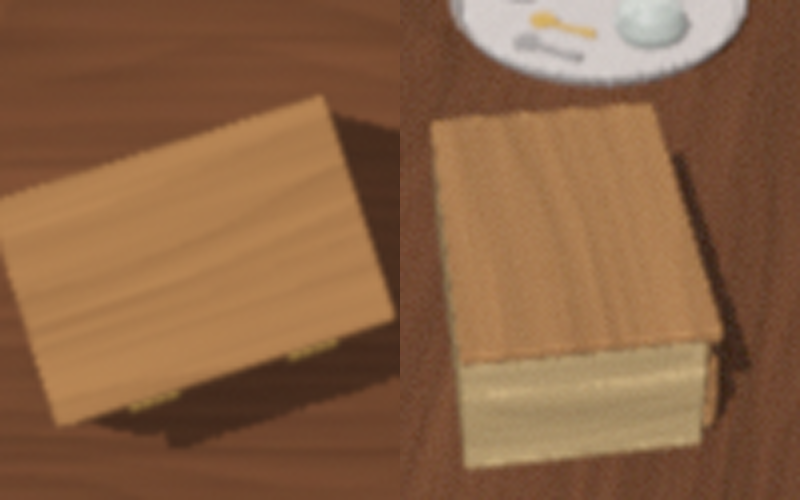

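The lid is shut flat and both brass plates show evenly under its front edge. The colour mask merged the lid with its surroundings (192 x 312 mm, so I reject that fit), and the tray match is spoiled because the arm covers it. I'll use the viewed lid corners and check the tray in the side picture.

```bash
python3 - <<'E'
from h import *
B=Ro.from_euler("z",.311).as_matrix();B2=np.array([.5726,.1577,0])-.010*B[:,0]
P=[onz("top",170+(x+.5)/4-.5,140+(y+.5)/4-.5,.097) for x,y in((60,426),(394,318),(322,95))]
print(((np.array(P)-B2)@B*1000).round(1)[:,:2].tolist(),"yaw",np.arctan2(*(P[0]-P[1])[:2][::-1])-np.pi/2)
a,b=[cv2.cvtColor(cv2.imread(f"pics/{n}.png"),7-1) for n in("side0","s7")]
for n,(u,v) in{"dome":(292,184),"polish":(285,169),"trayrim":(312,190)}.items():
    p=a[v-7:v+8,u-7:u+8];s=b[v-13:v+14,u-13:u+14];r=cv2.matchTemplate(s,p,5);_,m,_,l=cv2.minMaxLoc(r);print(n,l[0]-6,l[1]-6,round(m,2))
E
```

```text
[[-82.0, 120.2], [-80.9, -116.5], [78.3, -115.8]] yaw 0.3154946189372061
dome 0 0 1.0
polish 0 0 1.0
trayrim 0 0 1.0
```

The box is back within about 2–3 mm and 0.005 rad of where it stood, and the tray things have not moved. The arm is clear, so I hand in.

```bash
python3 -c "
from cell import ctrl
print(ctrl.hand_in())"
```

```text
the job is handed in; nothing more can be done
None
```

The box is closed up: both drawers are pushed home and the lid is folded down shut. I handed the job in at about 23 s with the arm clear of everything.

**What went wrong:**
- **Box slid:** I overran the right drawer's stop, pushing with about 23 N, and the box slid about 9 mm at its right end and 2.5 mm at its left. After closing the lid I pushed it back from behind with about 11 N.
- **Left drawer overpressed:** I pressed its stop to about 23 N as well, but that did not move the box.
- **Origin error:** My first estimate of the box's position was 10 mm off, because the drawer fronts stand 10 mm proud of the body. I corrected it before doing the lid.

**Last checks:**
- **Drawers:** each met a firm stop, and both brass plates show evenly under the lid's front edge.
- **Lid:** it met a firm stop at 97.1 mm, against 97 mm given for it shut, and lies flat in both views.
- **Box position:** the lid corners put the box within 2–4 mm of where it started, with its turn within 0.005 rad. The bottom left corners read about -3 mm.
- **Other things:** the tray rim, dome, polish case and brush show no shift; the stretcher reads within 1 mm.

Two of the last checks failed and were not used: the automatic lid outline, which merged with its surroundings, and the tray match from above, where the arm covered the tray. I replaced them with the lid corners read by hand and the side picture.

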